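# Lock a filter funnel on its bayonet head

## Task

Take the loose steel filter funnel from the worktop, hang it by its three lugs in the slots of the empty bayonet head on the vacuum manifold, and turn it clockwise until the lugs drop into the locking notches. Let go of it there, standing straight and fully home. Feel for the slots with a light hand, never forcing the head, and leave the dishes and bottles where they are.

Things in the scene. Friction and masses are not known exactly. Their poses are not given: they have to be found in the camera images.
- funnel: loose lidded steel funnel on the worktop: plain cylinder 54 mm across (foot tapered to 48 over 6 mm), flush lid, 97 mm high, small black lid knob to 106 mm; 0.25-0.42 kg. Origin: centre of its underside, z up. Grasp across it, about 65 mm up. Three steel lugs stick out at 0, 120 and 240 degrees from its x axis: 8 mm wide, 6 mm high, undersides 8 mm above the origin, tips at radius 36 mm
- seat (a point): bore axis of the empty head, at the height where the funnel's origin is when locked; z up, does not turn with the collar. Funnel origin above this point: 19 mm with the lugs lying on the collar's top, 5 mm once they are through the slots (a 14 mm drop), 0 in the notches (a last 5 mm drop). The collar's top is 27 mm above this point
- free_head: the empty bayonet head on one of the manifold's two ports, either one. Origin: on its axis, 20 mm below point seat; its x axis points like the manifold's. It carries a rigid slotted steel collar: bore 57 mm (1.5 mm play round the funnel), 76 mm outside, 29 mm high. Collar and brittle support plate must not take more than 60 N from the funnel
- slot_mark (a point): a point 38 mm along the head's x axis from the bore axis, level with the collar's top, fixed on the head. The collar is push-fitted: one of its three entry slots (120 degrees apart, 24 degrees wide, lugs need 16) lies within 0.3 rad either way of this point, differently each time: find it by feel or by eye. Between slots the collar's top is flat and smooth, so lugs slide on it
- lock_mark (a point): same as slot_mark, but turned 46 degrees clockwise seen from above. From each entry slot a level run leads clockwise, under a hook-shaped arm (2.5 mm play above the lugs), to a 5 mm deep notch 24 degrees wide whose centre is 46 degrees clockwise from that slot's centre; just beyond the notch is a solid end stop. The lugs only drop if the funnel is let or lightly pressed down there
- manifold: fixed two-place steel vacuum manifold: tube 236 mm long along its y axis on two feet, ports 75 mm either side of its origin (centre of its underside), port tops 85 mm up, stopcocks towards its -x side. The other port already carries a locked funnel of the same kind, lid knob 211 mm above the worktop
- petri_lower: lower of two stacked petri dishes, 93 mm across, stack 30 mm high, on the front of the worktop; origin centre of its underside. Leave it alone
- petri_upper: upper of the two stacked petri dishes; origin centre of its underside. Leave it alone
- pipette_stand: heavy black stand with a pipette hanging on it, about 300 mm tall, at the left of the worktop between the robot's starting pose and the work: keep the arm clear of it. Origin near its foot
- dropper_bottle: white dropper bottle, 44 mm across, 108 mm tall; origin centre of its underside. Leave it alone
- wash_bottle: white wash bottle with bent spout, 71x112x187 mm; origin centre of its underside. Leave it alone
There are look-alikes about, which are no part of the job. What is shaped like the funnel but orange is not meant.

How it is judged:
By the outcome, as a careful person would: the job done as asked, in the order asked, and still so for the second after the job is handed in, with the robot touching nothing.
It also fails if it takes over 72 s, if anything falls off the work surface, if the arm or the gripper's body presses on something with over 40 N, if the wrist force passes 120 N, or if a joint passes its speed limit or range.

## Robot

A 6-joint arm with a two-finger parallel gripper is mounted at the origin on a cart in front of the work surface, level with it; the furniture and walls round the work are solid. World frame = base frame: x ahead of the robot, y to its left, z up, the work surface at z = 0. Lengths are in m, angles in rad, forces in N, time in s.
With the tool pointing down it reaches from about 0.4 to 0.925 m from the base axis. Payload 12.5 kg.
Tool frame: the origin (TCP) lies between the finger pads; the fingertips stand env.tcp_to_tips ahead of it and the grasp point (between the pads) is the TCP (env.tcp_to_tips is the distance from the TCP to the fingertips, in m); z points along the fingers, y is the line along which they close (so a half turn about z gives the same grasp; the last joint's range is limited). The gripper opens to 95 mm and grips with 3 to 60 N. Pads are 20 mm wide; open, the fingers measure 119 mm over their backs; the gripper's body (75 mm by 180 mm) begins 59 mm behind the grasp point.
Start: joints at [1.106, 0.491, 1.559, -0, 1.092, -0.106], TCP at [0.219, 0.585, 0.2] pointing down, gripper open.
Joint ranges: [-3.1, 3.1], [-0.84, 2.19], [0.05, 2.79], [-1.13, 4.28], [0.06, 2.93], [-2.69, 2.69]. Speed limits (rad/s): [2.22, 2.22, 2.79, 3.14, 3.14, 3.14].

## Interface

Orientations are given as a rotation vector (axis times angle).
In Python, from plant import env gives the robot as it stands. The module is installed in compiled form; this text tells all that it offers.
- The arm moves only by the tool step_arm, never from a script. Its argument "commands" is one flat list of numbers, 7 for each row, row after row: the shift along the world's x, y, z as a fraction of full scale, then the turn, a rotation vector about the world's x, y, z as a fraction of full scale, then the gripper command: -1 is fully open, 1 is shut, values between are in proportion. In form: [dx, dy, dz, ax, ay, az, fingers, dx, dy, dz, ax, ay, az, fingers, ...]. A call has 1 to 5 rows; each row shifts and turns the commanded pose from where the row before left it; what a row does not reach is not made up. Full scale, the value 1, is 0.075 m for a shift and pi/2 rad for a turn. A row lasts 1/12 s, in which the tool goes at most 41.7 mm and 7.16 degrees, less where a joint would pass 70% of its speed; a pose out of reach is approached as far as the arm can. A call with a number of a shift or a turn outside -1 to 1 is refused whole. A call with a gripper value outside its range is refused whole. The fingers move at their own pace and stop on an object; the grip force is fixed at half the most. Time passes only in rows, so rows that do not move let the fingers close. It gives the time, the measured TCP pose, the force, the opening and the grip force at its end, in the units of the state.
- env.get_obs(): the state, without advancing time (a new reading comes with each control period).
- env.grab_frame(name): name is "scene" or "top"; returns the picture (384x512x3 uint8, blue, green, red); there is no depth.
- env.get_calibration(name): a dict with "fx", "fy", "cx", "cy" (pixels), "rvec" (rotation vector, rad) and "tvec" (3), from world to camera coordinates, as OpenCV has them. Camera axes: x right, y down, z forward; pixel columns grow to the right and rows downward; lengths in m; the calibration is good to about 2 mm. A picture is of the moment at which its call begins. get_calibration takes no time and is no camera call.
- env.sign_off(): hands the job in; it is judged then, once.
Trained networks look in the newest picture that a camera, given by its name, has taken for a name from the list of things; names that differ only in an ending like _2 or _b are one class to them, and where a whole thing is asked for, a point or a joint stands for the part that bears it (a point fixed in the world has none). Each returns a list of dicts, best first, with "p" (0 to 1); they miss things now and then, are a little off and sometimes report something else, mostly with a low value. They report only what shows in the picture. A call takes as long as a camera call. They do not tell look-alikes from the thing itself.
- env.look_for(camera, thing): "xyz" ([x, y, z] in m, in world coordinates, good to about 4 mm: the middle of the surface that is visible of it).
The state is a dict: "t": time; "q": joint angles; "joint_vel": joint speeds; "effort": joint torques, N m; "ee_pos": TCP position; "tcp_rot": TCP orientation; "contact_force": force on the tool from outside, world axes, zero at the start; "moment": the same for the moment, N m; "grip_width": finger opening in m; "grip_force": force on a finger pad.
Only numpy, scipy, OpenCV 4.12 (cv2) and the standard library are available. Lean on these libraries where they do the work, as an engineer would, in place of code of your own. Each camera call takes 0.05 s, during which the arm holds its last target. There are 200 camera calls.

## Working session

There is one attempt and no reset: what is moved stays moved. The work goes in short steps, Python scripts to look and compute and a tool call to move; the robot and the scene stay as the last step left them, time stands still between calls to the robot, and variables do not carry over. Pictures are saved under pics/ and viewed, at most 10 in all, crops included, and the job is handed in when it is done.

Besides the shell and the picture viewer there is one more tool, called after "Call:" by a JSON object that holds its "op" and its "data", one argument or row to a line. step_arm: Moves the arm, as the interface text tells. Its arguments: {"type":"object","properties":{"commands":{"type":"array"}},"required":["commands"]}

```bash
mkdir -p pics
cat > h.py <<'E'
import numpy as np, cv2
from plant import env
def cal(n):
    c=env.get_calibration(n); K=np.array([[c['fx'],0,c['cx']],[0,c['fy'],c['cy']],[0,0,1.]])
    return K,np.array(c['rvec'],float),np.array(c['tvec'],float)
def proj(n,P):
    K,r,t=cal(n); return cv2.projectPoints(np.array(P,float).reshape(-1,1,3),r,t,K,None)[0].reshape(-1,2)
def onz(n,uv,z):
    K,r,t=cal(n); R=cv2.Rodrigues(r)[0]; C=-R.T@t
    d=R.T@np.linalg.solve(K,np.array([uv[0],uv[1],1.])); return C+d*(z-C[2])/d[2]
E
python3 - <<'E'
from h import *
for n in('scene','top'):
    im=env.grab_frame(n); cv2.imwrite(f'pics/{n}0.png',cv2.resize(im,(800,600),interpolation=cv2.INTER_CUBIC))
    K,r,t=cal(n);print(n,K[0,0],(-cv2.Rodrigues(r)[0].T@t).round(3))
    for th in('funnel','free_head','seat','slot_mark','manifold','petri_upper','pipette_stand','dropper_bottle','wash_bottle'):
        print(n,th,[(np.round(d['xyz'],3).tolist(),round(d['p'],2),proj(n,d['xyz']).round()[0].tolist()) for d in env.look_for(n,th)[:4]])
o=env.get_obs();print(o,env.tcp_to_tips)
E
```

```text
scene 352.70267931735896 [-0.113 -0.541  0.767]
scene funnel [([0.467, -0.216, 0.071], 0.91, [306.0, 246.0]), ([0.475, -0.33, 0.072], 0.75, [346.0, 267.0]), ([0.484, -0.039, 0.069], 0.64, [260.0, 214.0])]
scene free_head [([0.558, 0.232, 0.113], 0.77, [214.0, 158.0]), ([0.346, -0.09, 0.01], 0.62, [241.0, 264.0])]
scene seat [([0.558, 0.233, 0.117], 0.66, [214.0, 157.0])]
scene slot_mark [([0.556, 0.235, 0.114], 0.82, [213.0, 158.0])]
scene manifold [([0.521, 0.121, 0.056], 0.57, [230.0, 190.0])]
scene petri_upper [([0.372, -0.069, 0.028], 0.91, [242.0, 250.0])]
scene pipette_stand [([0.467, -0.217, 0.072], 0.19, [306.0, 246.0])]
scene dropper_bottle [([0.617, -0.342, 0.058], 0.58, [375.0, 242.0])]
scene wash_bottle [([0.693, -0.397, 0.094], 0.62, [409.0, 227.0])]
top 348.55057495811343 [ 0.32  -0.005  1.27 ]
top funnel [([0.49, -0.307, 0.094], 0.83, [346.0, 221.0]), ([0.49, -0.019, 0.099], 0.74, [262.0, 214.0]), ([0.482, -0.198, 0.1], 0.59, [314.0, 221.0])]
top free_head [([0.562, 0.239, 0.111], 0.77, [188.0, 186.0]), ([0.529, 0.162, 0.062], 0.24, [211.0, 200.0])]
top seat [([0.56, 0
[... 439 characters left out ...]
], 0.95, [371.0, 160.0])]
{'t': 1.0, 'q': array([ 1.10637884e+00,  4.90871133e-01,  1.55892816e+00, -1.10262644e-05,
        1.09171920e+00, -1.05597583e-01]), 'joint_vel': array([-0.00142387,  0.00189127,  0.00013923,  0.00069439,  0.00104684,
        0.00017993]), 'effort': array([ 8.13812567e-04, -6.12474275e+01, -2.58429819e+01,  6.93056127e-02,
        4.45444544e-02, -1.33084677e-05]), 'ee_pos': array([0.21946025, 0.58520112, 0.19996917]), 'tcp_rot': array([5.60600907e-01, 3.09113911e+00, 1.07468160e-04]), 'contact_force': array([-0.0655307 , -0.520832  ,  0.19638187]), 'moment': array([-0.0092319 ,  0.02191574, -0.00634518]), 'grip_force': 0.0, 'grip_width': 0.09516139437528458} 0.019
```

View pics/scene0.png

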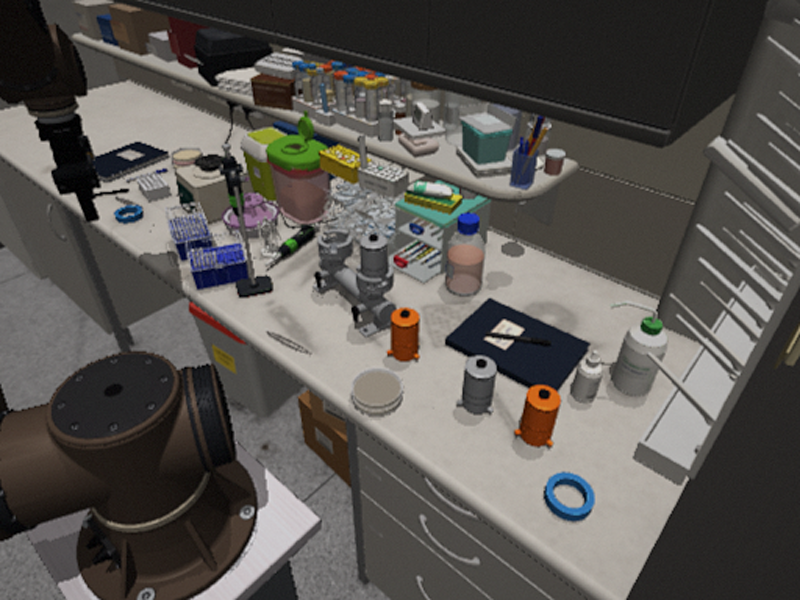

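View pics/top0.png

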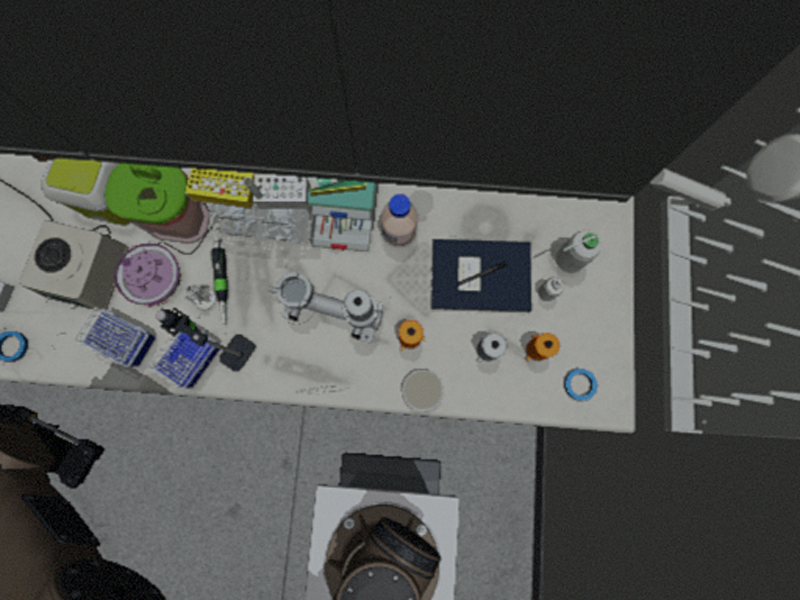

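The steel funnel stands between two orange look-alikes (top view about (492,345), scene (480,383)). The empty head is at the left end of the manifold (top (293,290), scene (335,240)). The pipette stand is at scene (250,230). I'll enlarge the funnel and the head.

Run:
```python
from h import *
F={n:np.mean([env.grab_frame(n).astype(float) for _ in range(6)],0) for n in('scene','top')}
for n in F: np.save(f'{n}.npy',F[n])
def crop(n,u,v,w=50,h=37.5,s=8):
    M=np.array([[s,0,-s*(u-w/2)],[0,s,-s*(v-h/2)]],float)
    im=cv2.warpAffine(F[n],M,(400,300),flags=cv2.INTER_CUBIC)
    lo,hi=np.percentile(im,1),np.percentile(im,99); return np.clip((im-lo)/(hi-lo)*255,0,255).astype(np.uint8)
a=np.vstack([np.hstack([crop('top',315,221),crop('scene',306,246)]),np.hstack([crop('top',188,186),crop('scene',214,158)])])
cv2.imwrite('pics/c1.png',a)
```

```text
(no output)
```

View pics/c1.png

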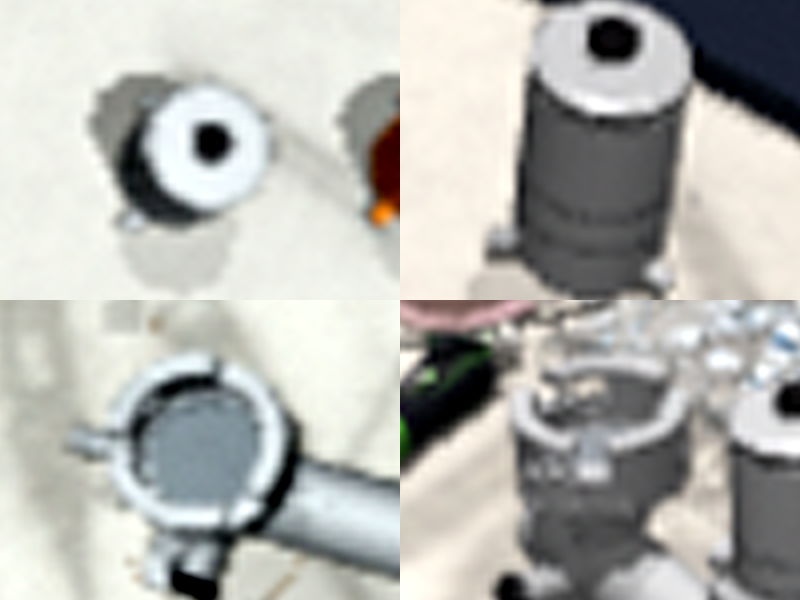

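Run:
```python
from h import *
k1=onz('top',(316.4,220),.106);k2=onz('scene',(307.6,232.2),.105)
print('knob',k1,k2)
for n,uv in(('top',(306.5,229.1)),('scene',(293.5,257.2)),('scene',(313.1,261))):
    p=onz(n,uv,.011)
    for k in(k1,k2):
        d=(p-k)[:2];print(n,p.round(4),np.hypot(*d).round(4),np.degrees(np.arctan2(d[1],d[0])).round(1),'mod120',(np.degrees(np.arctan2(d[1],d[0]))%120).round(1))
c=onz('top',(187.9,185),.132);print('head top',c)
# scene ring: ellipse crop left 513,right 690 top 355 bottom 448
s=onz('scene',(214-25+201/8,158-18.75+103/8),.132);print('head scene',s)
ok=onz('top',(357/1.5625,303/1.5625),.211);print('other knob',ok, onz('scene',(374/1.5625,239/1.5625),.209))
# polar unwrap of collar at top height for both cameras
F={n:np.load(n+'.npy').mean(2).astype(np.float32) for n in('top','scene')}
th=np.radians(np.arange(0,360,6))
for n,cc in(('top',c),('scene',s)):
  for r in(.031,.033,.035):
    P=np.c_[cc[0]+r*np.cos(th),cc[1]+r*np.sin(th),0*th+.132]
    q=proj(n,P).astype(np.float32)
    v=cv2.remap(F[n],q[:,0],q[:,1],cv2.INTER_CUBIC).ravel()
    print(n,r,v.astype(int).tolist())
```

```text
knob [ 0.48393087 -0.2038007   0.106     ] [ 0.48295189 -0.20592034  0.105     ]
top [ 0.4614 -0.1859  0.011 ] 0.0288 141.5 mod120 21.5
top [ 0.4614 -0.1859  0.011 ] 0.0294 137.1 mod120 17.1
scene [ 0.4598 -0.1852  0.011 ] 0.0305 142.3 mod120 22.3
scene [ 0.4598 -0.1852  0.011 ] 0.0311 138.1 mod120 18.1
scene [ 0.4848 -0.2339  0.011 ] 0.0301 -88.3 mod120 31.7
scene [ 0.4848 -0.2339  0.011 ] 0.028 -86.2 mod120 33.8
head top [0.56252035 0.23490147 0.132     ]
head scene [0.56417665 0.23644589 0.132     ]
other knob [0.52784625 0.08949511 0.211     ] [0.52900625 0.08305896 0.209     ]
top 0.031 [121, 134, 132, 126, 116, 118, 114, 107, 109, 109, 111, 112, 112, 107, 103, 102, 126, 135, 139, 126, 127, 129, 136, 146, 148, 143, 145, 148, 151, 155, 156, 156, 157, 154, 132, 122, 133, 141, 128, 139, 152, 156, 155, 158, 157, 155, 155, 154, 151, 155, 154, 149, 149, 148, 147, 150, 151, 153, 130, 97]
top 0.033 [134, 151, 154, 153, 146, 142, 148, 135, 133, 134, 133, 133, 137, 133, 121, 107, 134, 145, 149, 145, 152, 151, 152, 153, 153, 151, 152, 152, 155, 156, 156, 157, 159, 156, 128, 133, 149, 155, 
[... 646 characters left out ...]
148, 151, 152, 153, 151, 149, 157, 156, 158, 157, 158, 155, 133, 103, 79, 74, 100]
scene 0.033 [132, 146, 151, 148, 140, 143, 142, 143, 140, 135, 132, 131, 132, 133, 104, 70, 95, 146, 153, 145, 147, 153, 156, 156, 156, 158, 156, 158, 160, 157, 151, 148, 148, 150, 125, 95, 117, 112, 109, 128, 148, 145, 147, 143, 146, 150, 153, 151, 148, 151, 151, 152, 150, 153, 155, 145, 124, 97, 84, 101]
scene 0.035 [134, 154, 156, 156, 148, 149, 150, 144, 143, 141, 140, 138, 136, 142, 115, 82, 118, 157, 153, 151, 157, 160, 159, 157, 155, 157, 153, 151, 148, 144, 140, 140, 139, 143, 124, 87, 117, 111, 103, 118, 133, 130, 131, 130, 131, 135, 135, 136, 126, 134, 128, 128, 132, 143, 150, 145, 131, 114, 93, 102]
```

Run:
```python
from h import *
print('foot',onz('top',(151.7,225),.01),onz('scene',(255/1.5625,286/1.5625),.01))
print('holder top z.27',[onz('top',(u/1.5625,v/1.5625),.27).round(3) for u,v in((163,315),(205,338),(180,322))])
print('holder scene z.3',onz('scene',(232/1.5625,155/1.5625),.3))
```

```text
foot [0.43016693 0.37339379 0.01      ] [0.42956106 0.36833397 0.01      ]
holder top z.27 [array([0.464, 0.442, 0.27 ]), array([0.427, 0.358, 0.27 ]), array([0.453, 0.409, 0.27 ])]
holder scene z.3 [0.46516121 0.42214476 0.3       ]
```

Call:
{"op": "step_arm", "data": {
  "commands": [0,0,0.5,0,0,0,-1,0,0,0.5,0,0,0,-1,0,0,0.5,0,0,0,-1,0,0,0.5,0,0,0,-1,0,0,0.5,0,0,0,-1]
}}

```text
t: 2.02
ee_pos: [0.2192, 0.5848, 0.3895]
tcp_rot: [0.56, 3.091, 0.0]
contact_force: [-0.4, 0.8, -0.1]
grip_width: 0.0955
grip_force: 0.0
```

Call:
{"op": "step_arm", "data": {
  "commands": [0.24,-0.447,0,0,0,-0.06,-1,0.24,-0.447,0,0,0,-0.06,-1,0.24,-0.447,0,0,0,-0.06,-1,0.24,-0.447,0,0,0,-0.06,-1,0.24,-0.447,0,0,0,-0.06,-1]
}}

```text
t: 2.43
ee_pos: [0.3098, 0.4159, 0.3876]
tcp_rot: [1.273, 2.872, 0.001]
contact_force: [0.3, -0.3, -0.1]
grip_width: 0.0953
grip_force: 0.0
```

Call:
{"op": "step_arm", "data": {
  "commands": [0.24,-0.447,0,0,0,-0.06,-1,0.24,-0.447,0,0,0,-0.06,-1,0.24,-0.447,0,0,0,-0.06,-1,0.24,-0.447,0,0,0,-0.06,-1,0.24,-0.447,0,0,0,-0.06,-1]
}}

```text
t: 2.85
ee_pos: [0.3998, 0.2482, 0.3877]
tcp_rot: [1.908, 2.495, 0.001]
contact_force: [1.0, 1.1, -0.0]
grip_width: 0.095
grip_force: 0.0
```

Call:
{"op": "step_arm", "data": {
  "commands": [0.1,-0.5,0,0,0,-0.011,-1,0.1,-0.5,0,0,0,-0.011,-1,0.1,-0.5,0,0,0,-0.011,-1,0.1,-0.5,0,0,0,-0.011,-1,0.1,-0.5,0,0,0,-0.011,-1]
}}

```text
t: 3.27
ee_pos: [0.4368, 0.0606, 0.3877]
tcp_rot: [2.01, 2.414, 0.001]
contact_force: [0.0, 0.0, 0.3]
grip_width: 0.095
grip_force: 0.0
```

Call:
{"op": "step_arm", "data": {
  "commands": [0.1,-0.5,0,0,0,-0.011,-1,0.1,-0.5,0,0,0,-0.011,-1,0.1,-0.5,0,0,0,-0.011,-1,0.1,-0.5,0,0,0,-0.011,-1,0,0,0,0,0,0,-1]
}}

```text
t: 3.68
ee_pos: [0.4677, -0.0926, 0.3869]
tcp_rot: [2.097, 2.339, -0.002]
contact_force: [-0.2, 0.5, -0.9]
grip_width: 0.0952
grip_force: 0.0
```

Call:
{"op": "step_arm", "data": {
  "commands": [0.075,-0.5,0,0,0,0,-1,0.075,-0.5,0,0,0,0,-1,0.075,-0.49,0,0,0,0,-1,0,0,-0.5,0,0,0,-1,0,0,-0.5,0,0,0,-1]
}}

```text
t: 4.1
ee_pos: [0.4843, -0.2012, 0.3123]
tcp_rot: [2.092, 2.339, 0.001]
contact_force: [0.9, -0.3, -1.0]
grip_width: 0.0946
grip_force: 0.0
```

Call:
{"op": "step_arm", "data": {
  "commands": [0,0,-0.5,0,0,0,-1,0,0,-0.5,0,0,0,-1,0,0,-0.5,0,0,0,-1,0,0,-0.3,0,0,0,-1,0,0,0,0,0,0,-1]
}}

```text
t: 4.52
ee_pos: [0.482, -0.1981, 0.1735]
tcp_rot: [-2.087, -2.339, 0.002]
contact_force: [0.6, -0.2, -0.1]
grip_width: 0.0955
grip_force: 0.0
```

Run:
```python
from h import *
o=env.get_obs();print(o['t'],o['ee_pos'],o['contact_force'],o['q'])
im=env.grab_frame('scene');c=im[190:280,255:375];cv2.imwrite('pics/c2.png',cv2.resize(c,(800,600),interpolation=cv2.INTER_CUBIC))
```

```text
4.5167 [ 0.48204509 -0.19809706  0.173482  ] [ 0.58014576 -0.1695252  -0.07166827] [-5.16742350e-01  3.78542789e-01  1.83851887e+00  9.75068438e-05
  9.31676767e-01 -6.30850146e-01]
```

View pics/c2.png

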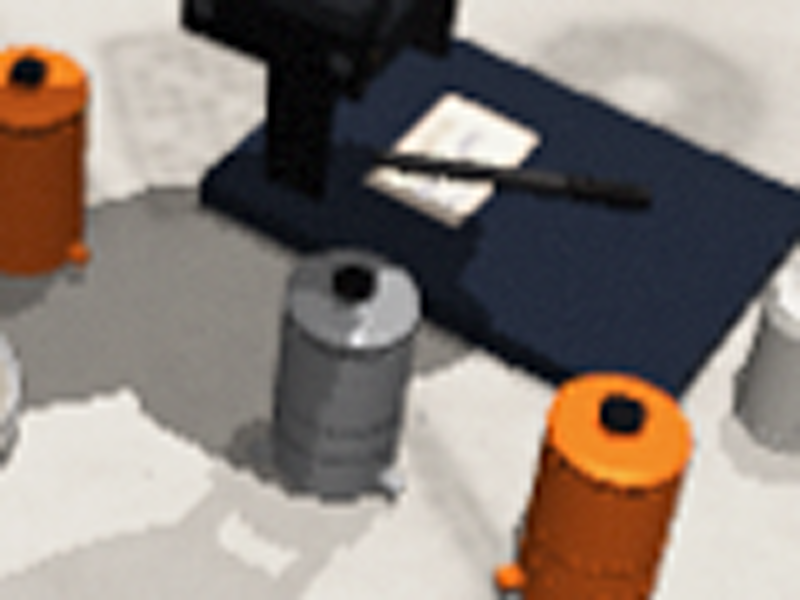

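The gripper is just above the funnel and needs a small correction in xy before I lower it. The funnel top is at (350,290) in the crop.

Call:
{"op": "step_arm", "data": {
  "commands": [0.033,-0.087,0,0,0,0,-1,0,0,-0.4,0,0,0,-1,0,0,-0.5,0,0,0,-1,0,0,-0.5,0,0,0,-1,0,0,0,0,0,0,-1]
}}

```text
t: 4.98
ee_pos: [0.4852, -0.2055, 0.0692]
tcp_rot: [-2.088, -2.341, 0.002]
contact_force: [-0.2, 0.3, 0.1]
grip_width: 0.095
grip_force: 0.0
```

Call:
{"op": "step_arm", "data": {
  "commands": [0,0,0,0,0,0,-0.1,0,0,0,0,0,0,0.1,0,0,0,0,0,0,0.2,0,0,0,0,0,0,0.2,0,0,0,0,0,0,0.2]
}}

```text
t: 5.4
ee_pos: [0.487, -0.2061, 0.0741]
tcp_rot: [2.089, 2.343, 0.001]
contact_force: [-0.4, -0.1, 0.2]
grip_width: 0.0671
grip_force: 0.0
```

Call:
{"op": "step_arm", "data": {
  "commands": [0,0,0,0,0,0,0.2,0,0,0,0,0,0,0.2,0,0,0,0,0,0,0.2,0,0,0,0,0,0,0.2,0,0,0,0,0,0,0.2]
}}

```text
t: 5.82
ee_pos: [0.4863, -0.2059, 0.073]
tcp_rot: [2.091, 2.344, -0.0]
contact_force: [-2.3, -0.3, 6.6]
grip_width: 0.0532
grip_force: 30.0
```

Call:
{"op": "step_arm", "data": {
  "commands": [0,0,0,0,0,0,-0.9,0,0,0,0,0,0,-0.9,0,0,0,0,0,0,-0.9,0,0,-0.07,0,0,0.07,-0.9,0,0,0,0,0,0.077,-0.9]
}}

```text
t: 6.23
ee_pos: [0.4862, -0.2057, 0.0666]
tcp_rot: [-1.801, -2.573, -0.0]
contact_force: [-0.0, -0.3, 0.2]
grip_width: 0.0811
grip_force: 0.0
```

Call:
{"op": "step_arm", "data": {
  "commands": [0,0,0,0,0,0.077,-0.9,0,0,0,0,0,0.077,-0.9,0,0,0,0,0,0.077,-0.9,0,0,0,0,0,0.077,-0.9,0,0,0,0,0,0.077,-0.9]
}}

```text
t: 6.65
ee_pos: [0.4864, -0.2058, 0.0671]
tcp_rot: [-0.951, -2.994, -0.0]
contact_force: [0.1, 0.4, -0.1]
grip_width: 0.0902
grip_force: 0.0
```

Call:
{"op": "step_arm", "data": {
  "commands": [0,0,0,0,0,0.077,-0.9,0,0,0,0,0,0.077,-0.9,0,0,0,0,0,0.077,-0.9,0,0,0,0,0,0.077,-0.9,0,0,0,0,0,0,-0.9]
}}

```text
t: 7.07
ee_pos: [0.4864, -0.2058, 0.0671]
tcp_rot: [0.207, 3.135, 0.0]
contact_force: [0.3, 0.0, 0.4]
grip_width: 0.0904
grip_force: 0.0
```

Run:
```python
from h import *
o=env.get_obs();print(o['t'],o['ee_pos'],o['contact_force'],o['q'],o['tcp_rot'])
F=np.mean([env.grab_frame('scene').astype(float) for _ in range(4)],0)
np.save('s2.npy',F)
cv2.imwrite('pics/c3.png',cv2.resize(F[225:273,276:340],(800,600),interpolation=cv2.INTER_CUBIC))
```

```text
7.0667 [ 0.48638254 -0.20580685  0.06710471] [0.27437392 0.04844126 0.433253  ] [-5.25460674e-01  5.36751796e-01  1.92763314e+00  1.84140302e-04
  6.77239145e-01 -1.96470259e+00] [2.06719617e-01 3.13476102e+00 1.84337740e-04][ WARN:0@6.019] global loadsave.cpp:1063 imwrite_ Unsupported depth image for selected encoder is fallbacked to CV_8U.
```

View pics/c3.png

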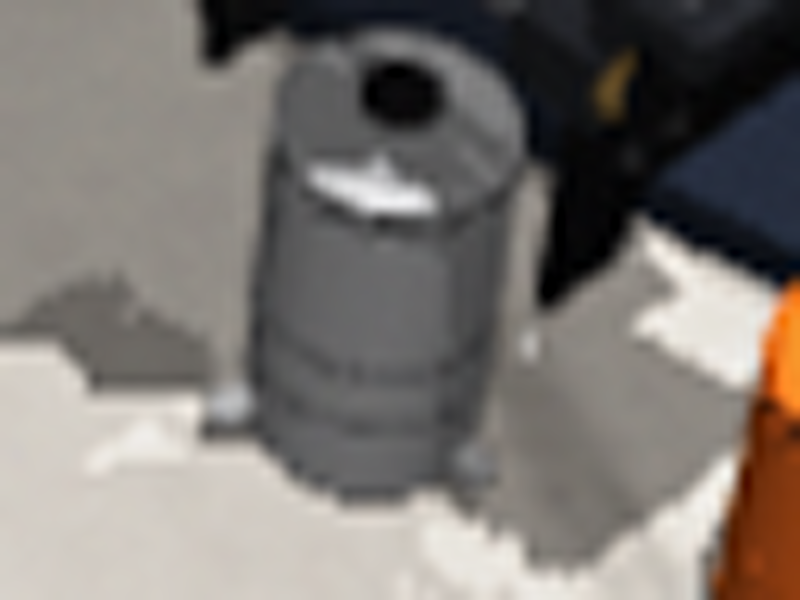

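The right finger stands clear of the funnel. The lugs show at crop (232,400) and (472,465), and the knob at (403,95). Closing.

Call:
{"op": "step_arm", "data": {
  "commands": [0,0,0,0,0,0,0.3,0,0,0,0,0,0,0.3,0,0,0,0,0,0,0.3,0,0,0,0,0,0,0.3,0,0,0,0,0,0,0.3]
}}

```text
t: 7.68
ee_pos: [0.4863, -0.2058, 0.0672]
tcp_rot: [-0.216, -3.134, -0.0]
contact_force: [-0.1, 0.2, 0.4]
grip_width: 0.0624
grip_force: 0.0
```

Call:
{"op": "step_arm", "data": {
  "commands": [0,0,0,0,0,0,0.3,0,0,0,0,0,0,0.3,0,0,0,0,0,0,0.3,0,0,0,0,0,0,0.3,0,0,0,0,0,0,0.3]
}}

```text
t: 8.1
ee_pos: [0.4863, -0.2057, 0.0672]
tcp_rot: [-0.216, -3.134, -0.0]
contact_force: [0.6, 1.6, 0.8]
grip_width: 0.0535
grip_force: 30.0
```

Run:
```python
from h import *
from scipy.optimize import least_squares
o=env.get_obs();print(o['t'],o['ee_pos'],o['contact_force'],o['grip_width'],o['grip_force'],o['tcp_rot'])
obs=np.array([(294.6,257),(313.8,262.2),(308.2,232.6)])
def f(p,c=(.4863,-.2058),r=.0335):
    a=np.radians(p[0]+np.array([120,240])); P=[(c[0]+r*np.cos(x),c[1]+r*np.sin(x),.0115) for x in a]+[(c[0],c[1],.104)]
    return (proj('scene',P)-obs+p[1:3]).ravel()
for r in(.031,.033,.035):
  s=least_squares(f,[24,0,0],kwargs=dict(r=r));print(s.x.round(2),s.fun.round(2))
```

```text
8.1 [ 0.48629507 -0.2057177   0.0672056 ] [0.63628623 1.58952701 0.84835399] 0.053477585093076235 29.998776018619537 [-2.1562454e-01 -3.1341453e+00 -3.1959719e-04]
[22.05  0.2   0.37] [ 0.    0.31 -0.25  0.13  0.24 -0.45]
[21.84  0.26  0.2 ] [-0.64  0.21  0.33  0.41  0.31 -0.62]
[21.6   0.32  0.03] [-1.28  0.09  0.9   0.7   0.37 -0.79]
```

Call:
{"op": "step_arm", "data": {
  "commands": [0,0,0.3,0,0,0,0.3,0,0,0.5,0,0,0,0.3,0,0,0.5,0,0,0,0.3,0,0,0.5,0,0,0,0.3,0,0,0.5,0,0,0,0.3]
}}

```text
t: 8.52
ee_pos: [0.4857, -0.2055, 0.2411]
tcp_rot: [-0.215, -3.133, -0.001]
contact_force: [0.0, -0.5, -4.5]
grip_width: 0.0535
grip_force: 30.0
```

Call:
{"op": "step_arm", "data": {
  "commands": [0,0,0.5,0,0,0,0.3,0,0,0.5,0,0,0,0.3,0,0,0.3,0,0,0,0.3,0.04,0.3,0,0,0,0,0.3,0.0857,0.49,0,0,0,-0.026,0.3]
}}

```text
t: 8.93
ee_pos: [0.4956, -0.1481, 0.338]
tcp_rot: [0.284, 3.127, -0.002]
contact_force: [1.4, 1.0, -5.1]
grip_width: 0.0534
grip_force: 30.0
```

Call:
{"op": "step_arm", "data": {
  "commands": [0.0857,0.49,0,0,0,-0.026,0.3,0.0857,0.49,0,0,0,-0.026,0.3,0.0857,0.49,0,0,0,-0.026,0.3,0.0857,0.49,0,0,0,-0.026,0.3,0.0857,0.49,0,0,0,-0.026,0.3]
}}

```text
t: 9.35
ee_pos: [0.5275, 0.0389, 0.3367]
tcp_rot: [-0.6, -3.083, 0.0]
contact_force: [0.3, -0.1, -3.7]
grip_width: 0.0533
grip_force: 30.0
```

Run:
```python
from h import *
from scipy.optimize import minimize
o=env.get_obs();print(o['t'],o['ee_pos'],o['contact_force'],o['grip_width'],o['tcp_rot'])
F={n:np.load(n+'.npy').mean(2).astype(np.float32) for n in('top','scene')}
th=np.radians(np.arange(0,360,3))
def samp(n,c,r,z=.132):
    q=proj(n,np.c_[c[0]+r*np.cos(th),c[1]+r*np.sin(th),0*th+z]).astype(np.float32)
    return cv2.remap(F[n],q[:,0],q[:,1],cv2.INTER_LINEAR).ravel()
for n in F:
    best=[]
    for x in np.arange(.555,.5725,.001):
        for y in np.arange(.226,.247,.001):
            g=np.mean([samp(n,(x,y),r) for r in(.031,.033,.0355)],0)
            best.append((np.mean(np.abs(g-samp(n,(x,y),.026)))*0+np.mean(g-.5*samp(n,(x,y),.0265)-.5*samp(n,(x,y),.0405)),x,y))
    best.sort(reverse=True);print(n,np.round(best[:4],4).tolist())
    c=best[0][1:]
    m=np.mean([samp(n,c,r) for r in(.031,.033,.0355)],0).astype(int)
    print([(int(a),int(v)) for a,v in zip(np.degrees(th),m)if v<138])
    # slot score: darkness at the two edges
    sc=[]
    for s in range(0,120):
        k=[((s+j*120+e)/3)%120 for j in range(3) for e in(-12,12)]
        sc.append(np.mean(np.interp(k,np.arange(121),np.r_[m,m[0]])))
    print('edge-dark best',np.argsort(sc)[:6])
```

```text
9.35 [0.52751994 0.03894578 0.33673806] [ 0.27535022 -0.05958896 -3.70733888] 0.05332840619522591 [-6.00223099e-01 -3.08279503e+00  3.18550647e-04]
top [[29.3844, 0.563, 0.237], [28.6389, 0.563, 0.236], [28.5338, 0.564, 0.237], [28.3922, 0.562, 0.237]]
[(81, 137), (84, 131), (87, 118), (90, 106), (93, 117), (96, 130), (99, 134), (207, 127), (210, 125), (213, 129), (216, 132), (228, 132), (230, 126), (234, 128), (237, 134), (345, 127), (348, 114), (351, 107), (354, 119), (357, 131)]
edge-dark best [ 99 100 101 102  98 103]Traceback (most recent call last):
  File "<stdin>", line 14, in <module>
  File "<stdin>", line 7, in samp
  File "h.py", line 7, in proj
    K,r,t=cal(n); return cv2.projectPoints(np.array(P,float).reshape(-1,1,3),r,t,K,None)[0].reshape(-1,2)
          ~~~^^^
  File "h.py", line 4, in cal
    c=env.get_calibration(n); K=np.array([[c['fx'],0,c['cx']],[0,c['fy'],c['cy']],[0,0,1.]])
ValueError: time passes only in moves, steps and waits
```

Call:
{"op": "step_arm", "data": {
  "commands": [0.08,0.44,0,0,0,-0.026,0.3,0.08,0.44,0,0,0,-0.026,0.3,0.08,0.44,0,0,0,-0.026,0.3,0.08,0.44,0,0,0,-0.026,0.3,0.08,0.44,0,0,0,-0.026,0.3]
}}

```text
t: 9.77
ee_pos: [0.5576, 0.2038, 0.3365]
tcp_rot: [-0.911, -3.006, 0.001]
contact_force: [0.8, -0.8, -4.5]
grip_width: 0.0533
grip_force: 30.0
```

Call:
{"op": "step_arm", "data": {
  "commands": [0.08,0.44,0,0,0,-0.026,0.3,0,0,-0.3,0,0,0,0.3,0,0,-0.5,0,0,0,0.3,0,0,-0.5,0,0,0,0.3,0,0,0,0,0,0,0.3]
}}

```text
t: 10.18
ee_pos: [0.5607, 0.2344, 0.2324]
tcp_rot: [-0.966, -2.979, 0.011]
contact_force: [-0.7, -0.5, -5.5]
grip_width: 0.0533
grip_force: 30.0
```

```bash
sed -i 's/^def cal/from functools import lru_cache\n@lru_cache\ndef cal/' h.py
python3 - <<'E'
from h import *
o=env.get_obs();print(o['t'],o['ee_pos'],o['contact_force'],o['tcp_rot'])
F={n:np.load(n+'.npy').mean(2).astype(np.float32) for n in('scene',)}
th=np.radians(np.arange(0,360,3))
def samp(n,c,r,z=.132):
    q=proj(n,np.c_[c[0]+r*np.cos(th),c[1]+r*np.sin(th),0*th+z]).astype(np.float32)
    return cv2.remap(F[n],q[:,0],q[:,1],cv2.INTER_LINEAR).ravel()
for n in F:
    best=[]
    for x in np.arange(.555,.5725,.001):
        for y in np.arange(.226,.247,.001):
            g=np.mean([samp(n,(x,y),r) for r in(.031,.033,.0355)],0)
            best.append((np.mean(g-.5*samp(n,(x,y),.0265)-.5*samp(n,(x,y),.0405)),x,y))
    best.sort(reverse=True);print(n,np.round(best[:4],4).tolist())
    c=best[0][1:]
    m=np.mean([samp(n,c,r) for r in(.031,.033,.0355)],0).astype(int)
    print([(int(a),int(v)) for a,v in zip(np.degrees(th),m)if v<138])
f=np.mean([env.grab_frame('scene').astype(float) for _ in range(4)],0)
cv2.imwrite('pics/c4.png',cv2.resize(f[130:190,174:254],(800,600),interpolation=cv2.INTER_CUBIC).clip(0,255).astype(np.uint8))
E
```

```text
10.1833 [0.56071108 0.23440546 0.23236495] [-0.67601885 -0.49564519 -5.50925511] [-0.96578837 -2.97899388  0.0109688 ]
scene [[28.5622, 0.565, 0.239], [28.1934, 0.565, 0.24], [28.1173, 0.564, 0.239], [28.012, 0.564, 0.238]]
[(39, 137), (42, 136), (45, 134), (48, 134), (51, 132), (54, 131), (57, 132), (59, 132), (63, 133), (66, 130), (69, 128), (72, 132), (75, 136), (78, 137), (81, 132), (84, 121), (87, 108), (90, 103), (93, 106), (96, 115), (99, 130), (183, 137), (186, 137), (189, 134), (192, 133), (195, 132), (198, 135), (204, 134), (207, 122), (210, 106), (213, 105), (216, 111), (219, 114), (222, 114), (225, 113), (228, 112), (230, 116), (234, 122), (237, 133), (246, 137), (267, 136), (282, 136), (327, 129), (330, 120), (333, 111), (336, 103), (339, 96), (342, 91), (345, 91), (348, 97), (351, 107), (354, 121), (357, 132)]
```

View pics/c4.png

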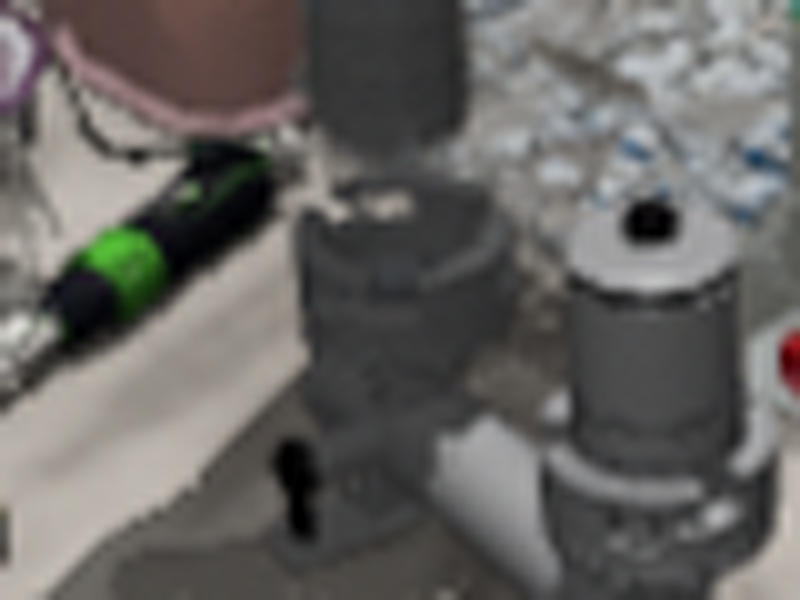

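Run:
```python
from h import *
th=np.radians(np.arange(0,360,5))
def circ(c,r,z): return proj('scene',np.c_[c[0]+r*np.cos(th),c[1]+r*np.sin(th),0*th+z])
f=circ((.5607,.2344),.027,.185); g=circ((.5607,.2344),.024,.1652); c=circ((.564,.237),.038,.132)
for q in(f,g,c): print(((q.min(0)-[174,130])*10).round(),((q.max(0)-[174,130])*10).round())
cc=circ((.5285,.086),.027,.18); print(((cc.min(0)-[174,130])*10).round(),((cc.max(0)-[174,130])*10).round())
print('1mm x,y right',(proj('scene',[(.565,.237,.132),(.564,.238,.132)])-proj('scene',[(.564,.237,.132)]*2))*10)
```

```text
[305.  50.] [470. 132.]
[319. 106.] [464. 180.]
[287. 163.] [512. 282.]
[558. 260.] [736. 358.]
1mm x,y right [[ 2.15495729 -1.1573468 ]
 [-2.02815127 -1.04285845]]
```

Slots at about 100 degrees mod 120, and the funnel sits over the collar with roughly 4 mm to correct. Correcting, then lowering gently.

Call:
{"op": "step_arm", "data": {
  "commands": [0.05,0.015,-0.1,0,0,0,0.3,0,0,-0.15,0,0,0,0.3,0,0,-0.1,0,0,0,0.3,0,0,0,0,0,0,0.3]
}}

```text
t: 10.72
ee_pos: [0.5669, 0.236, 0.2116]
tcp_rot: [-0.969, -2.986, 0.002]
contact_force: [-1.1, -0.2, -3.9]
grip_width: 0.0534
grip_force: 30.0
```

Call:
{"op": "step_arm", "data": {
  "commands": [0,0,-0.03,0,0,0,0.3,0,0,0,0,0,0,0.3]
}}

```text
t: 10.88
ee_pos: [0.5676, 0.2363, 0.211]
tcp_rot: [-0.969, -2.988, 0.0]
contact_force: [-0.0, -0.3, -4.5]
grip_width: 0.0533
grip_force: 30.0
```

Call:
{"op": "step_arm", "data": {
  "commands": [0,0,-0.03,0,0,0,0.3,0,0,0,0,0,0,0.3]
}}

```text
t: 11.05
ee_pos: [0.5676, 0.2363, 0.2089]
tcp_rot: [0.969, 2.988, 0.0]
contact_force: [0.1, 1.2, -4.7]
grip_width: 0.053
grip_force: 30.0
```

Call:
{"op": "step_arm", "data": {
  "commands": [-0.04,-0.01,-0.05,0,0,0,0.3,0,0,0,0,0,0,0.3,0,0,0,0,0,0,0.3]
}}

```text
t: 11.3
ee_pos: [0.5644, 0.2355, 0.2051]
tcp_rot: [-0.969, -2.988, 0.0]
contact_force: [0.6, 0.1, -3.3]
grip_width: 0.0536
grip_force: 30.0
```

Call:
{"op": "step_arm", "data": {
  "commands": [0,0,-0.04,0,0,0,0.3,0,0,0,0,0,0,0.3]
}}

```text
t: 11.47
ee_pos: [0.5645, 0.2355, 0.2018]
tcp_rot: [-0.969, -2.988, 0.0]
contact_force: [0.2, -0.5, -4.4]
grip_width: 0.0535
grip_force: 30.0
```

Call:
{"op": "step_arm", "data": {
  "commands": [0,0,-0.04,0,0,0,0.3,0,0,0,0,0,0,0.3]
}}

```text
t: 11.63
ee_pos: [0.5645, 0.2355, 0.1987]
tcp_rot: [-0.969, -2.988, 0.0]
contact_force: [0.5, -0.2, -4.3]
grip_width: 0.0533
grip_force: 30.0
```

Call:
{"op": "step_arm", "data": {
  "commands": [0,0,-0.03,0,0,0,0.3,0,0,0,0,0,0,0.3]
}}

```text
t: 11.8
ee_pos: [0.5645, 0.2355, 0.1965]
tcp_rot: [-0.969, -2.988, 0.0]
contact_force: [0.2, -0.1, -4.7]
grip_width: 0.0531
grip_force: 30.0
```

Call:
{"op": "step_arm", "data": {
  "commands": [0,0,-0.03,0,0,0,0.3,0,0,0,0,0,0,0.3]
}}

```text
t: 11.97
ee_pos: [0.5645, 0.2355, 0.1943]
tcp_rot: [-0.969, -2.988, 0.0]
contact_force: [0.0, 0.9, -4.6]
grip_width: 0.0532
grip_force: 30.0
```

Call:
{"op": "step_arm", "data": {
  "commands": [0,0,-0.02,0,0,0,0.3,0,0,0,0,0,0,0.3]
}}

```text
t: 12.13
ee_pos: [0.5645, 0.2355, 0.193]
tcp_rot: [-0.969, -2.988, 0.0]
contact_force: [-0.1, 0.8, -5.3]
grip_width: 0.0537
grip_force: 30.0
```

Call:
{"op": "step_arm", "data": {
  "commands": [0,0,-0.02,0,0,0,0.3,0,0,0,0,0,0,0.3]
}}

```text
t: 12.3
ee_pos: [0.5645, 0.2356, 0.1915]
tcp_rot: [-0.969, -2.988, 0.0]
contact_force: [-0.7, 1.0, -4.0]
grip_width: 0.0535
grip_force: 30.0
```

Call:
{"op": "step_arm", "data": {
  "commands": [0,0,-0.015,0,0,0,0.3,0,0,0,0,0,0,0.3]
}}

```text
t: 12.47
ee_pos: [0.5648, 0.2356, 0.1912]
tcp_rot: [0.969, 2.988, 0.001]
contact_force: [-0.4, -0.9, 2.2]
grip_width: 0.0533
grip_force: 30.0
```

Call:
{"op": "step_arm", "data": {
  "commands": [0,0,-0.006,0,0,-0.022,0.3,0,0,0,0,0,-0.022,0.3,0,0,0,0,0,0,0.3]
}}

```text
t: 12.72
ee_pos: [0.565, 0.2355, 0.1911]
tcp_rot: [1.074, 2.951, 0.001]
contact_force: [-0.6, -1.4, 5.9]
grip_width: 0.0532
grip_force: 30.0
```

Call:
{"op": "step_arm", "data": {
  "commands": [0,0,0,0,0,-0.022,0.3,0,0,0,0,0,0,0.3]
}}

```text
t: 12.88
ee_pos: [0.565, 0.2355, 0.191]
tcp_rot: [1.123, 2.932, 0.001]
contact_force: [-0.4, -1.4, 5.5]
grip_width: 0.0535
grip_force: 30.0
```

Call:
{"op": "step_arm", "data": {
  "commands": [0,0,0,0,0,-0.022,0.3,0,0,0,0,0,0,0.3]
}}

```text
t: 13.05
ee_pos: [0.565, 0.2356, 0.1908]
tcp_rot: [1.174, 2.913, 0.001]
contact_force: [1.2, -0.8, 5.1]
grip_width: 0.0537
grip_force: 30.0
```

Call:
{"op": "step_arm", "data": {
  "commands": [0,0,0,0,0,-0.022,0.3,0,0,0,0,0,0,0.3]
}}

```text
t: 13.22
ee_pos: [0.5648, 0.2357, 0.1903]
tcp_rot: [1.224, 2.893, 0.001]
contact_force: [0.8, 0.7, -0.1]
grip_width: 0.0536
grip_force: 30.0
```

Call:
{"op": "step_arm", "data": {
  "commands": [0,0,-0.01,0,0,-0.011,0.3,0,0,0,0,0,0,0.3]
}}

```text
t: 13.38
ee_pos: [0.5642, 0.2355, 0.1887]
tcp_rot: [-1.248, -2.882, 0.001]
contact_force: [-0.6, -0.8, -4.7]
grip_width: 0.0532
grip_force: 30.0
```

Call:
{"op": "step_arm", "data": {
  "commands": [0,0,-0.01,0,0,-0.011,0.3,0,0,0,0,0,0,0.3]
}}

```text
t: 13.55
ee_pos: [0.5643, 0.2355, 0.188]
tcp_rot: [-1.274, -2.87, 0.001]
contact_force: [0.0, 0.1, -4.7]
grip_width: 0.0534
grip_force: 30.0
```

Call:
{"op": "step_arm", "data": {
  "commands": [0,0,-0.04,0,0,-0.02,0.3,0,0,0,0,0,0,0.3]
}}

```text
t: 13.72
ee_pos: [0.5643, 0.2355, 0.1849]
tcp_rot: [-1.32, -2.85, 0.001]
contact_force: [-0.0, -0.1, -2.9]
grip_width: 0.0533
grip_force: 30.0
```

Call:
{"op": "step_arm", "data": {
  "commands": [0,0,-0.04,0,0,0,0.3,0,0,0,0,0,0,0.3]
}}

```text
t: 13.88
ee_pos: [0.5644, 0.2355, 0.182]
tcp_rot: [-1.317, -2.852, 0.001]
contact_force: [-0.1, 0.9, -4.3]
grip_width: 0.0537
grip_force: 30.0
```

Call:
{"op": "step_arm", "data": {
  "commands": [0,0,-0.04,0,0,0,0.3,0,0,0,0,0,0,0.3]
}}

```text
t: 14.05
ee_pos: [0.5644, 0.2355, 0.1791]
tcp_rot: [-1.318, -2.851, 0.001]
contact_force: [-1.3, 0.5, -3.1]
grip_width: 0.0537
grip_force: 30.0
```

Call:
{"op": "step_arm", "data": {
  "commands": [0,0,-0.018,0,0,0,0.3,0,0,0,0,0,0,0.3]
}}

```text
t: 14.22
ee_pos: [0.5646, 0.2355, 0.1781]
tcp_rot: [-1.318, -2.852, 0.0]
contact_force: [-0.2, 0.1, -4.2]
grip_width: 0.0534
grip_force: 30.0
```

Call:
{"op": "step_arm", "data": {
  "commands": [0,0,-0.012,0,0,0,0.3,0,0,0,0,0,0,0.3]
}}

```text
t: 14.38
ee_pos: [0.5647, 0.2356, 0.1774]
tcp_rot: [1.318, 2.851, 0.0]
contact_force: [-0.2, 0.5, -3.9]
grip_width: 0.0535
grip_force: 30.0
```

Call:
{"op": "step_arm", "data": {
  "commands": [0,0,0,0,0,-0.04,0.3,0,0,0,0,0,-0.04,0.3,0,0,0,0,0,-0.04,0.3,0,0,0,0,0,0,0.3]
}}

```text
t: 14.72
ee_pos: [0.5646, 0.2356, 0.1774]
tcp_rot: [1.585, 2.713, 0.0]
contact_force: [0.1, 0.3, -4.2]
grip_width: 0.0532
grip_force: 30.0
```

Call:
{"op": "step_arm", "data": {
  "commands": [0,0,0,0,0,-0.04,0.3,0,0,0,0,0,-0.04,0.3,0,0,0,0,0,-0.04,0.3,0,0,0,0,0,0,0.3]
}}

```text
t: 15.05
ee_pos: [0.5644, 0.2355, 0.1773]
tcp_rot: [-1.83, -2.553, 0.001]
contact_force: [-1.3, 0.2, -4.3]
grip_width: 0.0532
grip_force: 30.0
```

Call:
{"op": "step_arm", "data": {
  "commands": [0,0,-0.005,0,0,-0.04,0.3,0,0,0,0,0,-0.04,0.3,0,0,0,0,0,-0.03,0.3,0,0,0,0,0,0,0.3]
}}

```text
t: 15.38
ee_pos: [0.5642, 0.2355, 0.1772]
tcp_rot: [-2.041, -2.388, 0.001]
contact_force: [-2.7, -1.4, -0.4]
grip_width: 0.0538
grip_force: 30.0
```

Call:
{"op": "step_arm", "data": {
  "commands": [0,0,0,0,0,-0.04,0.3,0,0,0,0,0,-0.04,0.3,0,0,0,0,0,-0.04,0.3,0,0,0,0,0,0,0.3]
}}

```text
t: 15.72
ee_pos: [0.5637, 0.2356, 0.1769]
tcp_rot: [-2.257, -2.184, 0.003]
contact_force: [-3.8, -0.8, -1.7]
grip_width: 0.0533
grip_force: 30.0
```

Call:
{"op": "step_arm", "data": {
  "commands": [0,0,-0.006,0,0,-0.025,0.3,0,0,0,0,0,-0.022,0.3,0,0,0,0,0,0,0.3]
}}

```text
t: 15.97
ee_pos: [0.5636, 0.2355, 0.1763]
tcp_rot: [-2.334, -2.101, 0.003]
contact_force: [-5.1, 0.1, -2.0]
grip_width: 0.0534
grip_force: 30.0
```

```bash
python3 -c "
from h import *
o=env.get_obs();print(o['ee_pos'],o['contact_force'],o['moment'],o['tcp_rot'])"
```

```text
[0.56361543 0.23554707 0.17629682] [-5.06652543  0.05982855 -2.02261922] [-0.18714425  1.24889626  0.0672509 ] [-2.33379388 -2.10120401  0.00310021]
```

Call:
{"op": "step_arm", "data": {
  "commands": [-0.016,0,-0.012,0,0,0,0.3,0,0,0,0,0,0,0.3]
}}

```text
t: 16.13
ee_pos: [0.5633, 0.2356, 0.1755]
tcp_rot: [2.334, 2.103, -0.0]
contact_force: [-2.2, 0.9, -4.5]
grip_width: 0.0529
grip_force: 30.0
```

Call:
{"op": "step_arm", "data": {
  "commands": [0,0,-0.014,0,0,0,0.3,0,0,0,0,0,0,0.3]
}}

```text
t: 16.3
ee_pos: [0.5634, 0.2355, 0.1745]
tcp_rot: [2.336, 2.1, -0.0]
contact_force: [-1.3, -0.0, -4.1]
grip_width: 0.0534
grip_force: 30.0
```

Dropping freely into the notches. Target TCP z is about 0.172.

Call:
{"op": "step_arm", "data": {
  "commands": [-0.005,0,-0.02,0,0,0,0.3,0,0,0,0,0,0,0.3]
}}

```text
t: 16.47
ee_pos: [0.5632, 0.2356, 0.1729]
tcp_rot: [2.337, 2.099, 0.001]
contact_force: [-0.7, -1.3, -4.3]
grip_width: 0.0536
grip_force: 30.0
```

Call:
{"op": "step_arm", "data": {
  "commands": [0,0,-0.016,0,0,0,0.3,0,0,0,0,0,0,0.3]
}}

```text
t: 16.63
ee_pos: [0.5633, 0.2356, 0.1722]
tcp_rot: [2.337, 2.099, 0.001]
contact_force: [-1.1, 0.8, -0.5]
grip_width: 0.0529
grip_force: 30.0
```

Call:
{"op": "step_arm", "data": {
  "commands": [0,0,-0.01,0,0,0,0.3,0,0,0,0,0,0,0.3]
}}

```text
t: 16.8
ee_pos: [0.5634, 0.2356, 0.1721]
tcp_rot: [2.337, 2.099, 0.002]
contact_force: [-2.1, -0.2, 6.5]
grip_width: 0.0535
grip_force: 30.0
```

Call:
{"op": "step_arm", "data": {
  "commands": [0,0,0.006,0,0,0,0.1,0,0,0,0,0,0,-0.2,0,0,0,0,0,0,-0.6,0,0,0,0,0,0,-0.9,0,0,0,0,0,0,-0.9]
}}

```text
t: 17.22
ee_pos: [0.5632, 0.2356, 0.1716]
tcp_rot: [2.337, 2.099, 0.001]
contact_force: [-0.0, -0.3, -0.8]
grip_width: 0.0718
grip_force: 0.0
```

Call:
{"op": "step_arm", "data": {
  "commands": [0,0,0,0,0,0,-0.9,0,0,0.1,0,0,0,-0.9,0,0,0.3,0,0,0,-0.9,0,0,0.5,0,0,0,-0.9,0,0,0.5,0,0,0,-0.9]
}}

```text
t: 17.63
ee_pos: [0.5626, 0.2354, 0.2778]
tcp_rot: [-2.337, -2.098, 0.003]
contact_force: [1.0, -0.1, 1.3]
grip_width: 0.0901
grip_force: 0.0
```

Call:
{"op": "step_arm", "data": {
  "commands": [0,0,0.5,0,0,0,-0.9,0,0,0.5,0,0,0,-0.9,-0.3,-0.3,0.2,0,0,0,-0.9,-0.3,-0.5,0,0,0,0,-0.9,0,-0.4,0,0,0,0,-0.9]
}}

```text
t: 18.05
ee_pos: [0.5164, 0.1468, 0.3689]
tcp_rot: [2.334, 2.1, 0.004]
contact_force: [-0.0, -0.1, -0.7]
grip_width: 0.0906
grip_force: 0.0
```

Run:
```python
from h import *
o=env.get_obs();print(o['t'],o['ee_pos'],o['contact_force'],o['grip_width'])
A=[]
for n,(u,v) in(('top',(195,190)),('scene',(225,155))):
    f=np.mean([env.grab_frame(n).astype(float) for _ in range(4)],0)
    A.append(cv2.resize(f[v-37:v+38,u-25:u+25],(400,600),interpolation=cv2.INTER_CUBIC).clip(0,255).astype(np.uint8))
    print(n,[(np.round(d['xyz'],3).tolist(),round(d['p'],2)) for d in env.look_for(n,'funnel')])
    print(n,'knob predicted in crop',(proj(n,[(.5633,.2356,.211)])-[u-25,v-37])*8)
cv2.imwrite('pics/c5.png',np.hstack(A))
```

```text
18.05 [0.51637721 0.14676118 0.36888908] [-0.04601268 -0.060464   -0.72532433] 0.09060634446708914
top [([0.489, -0.017, 0.098], 0.78), ([0.489, -0.308, 0.098], 0.5)]
top knob predicted in crop [[104.42765788 208.53692568]]
scene [([0.476, -0.329, 0.073], 0.87), ([0.483, -0.037, 0.069], 0.81), ([0.55, 0.222, 0.177], 0.64)]
scene knob predicted in crop [[100.56056788 109.08104056]]
```

View pics/c5.png

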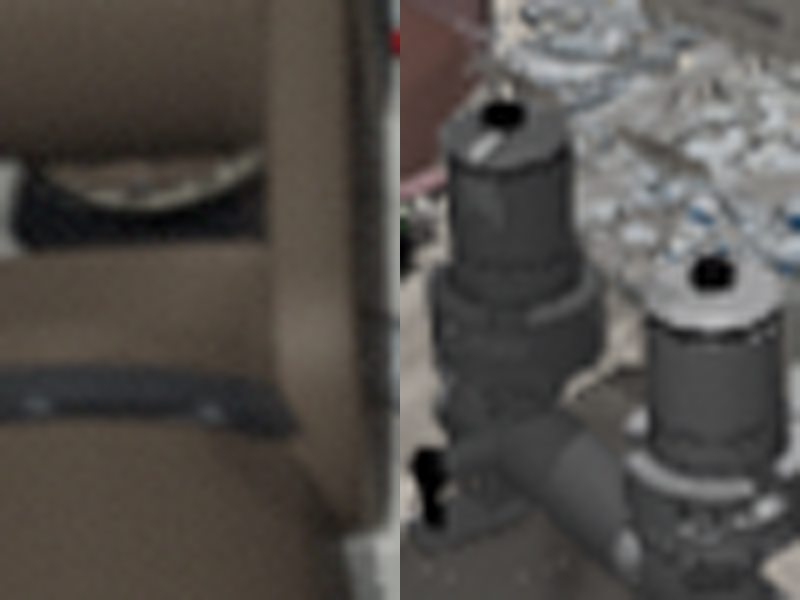

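The funnel stands upright in the head and looks the same as the locked one beside it. Its knob is at crop (503,112), against a predicted (504,113), so it is fully home and the gripper is clear. Handing in.

```bash
python3 -c "
from plant import env
print(env.sign_off())"
```

```text
the job is handed in; nothing more can be done
None
```

The steel funnel is hung in the empty head, turned clockwise and dropped into the locking notches; it was released standing straight and fully home, and the job was handed in at about 18 s on the robot's clock.

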